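# Lay the parts cases down with their lids up

## Robot

A 6-joint arm with a two-finger parallel gripper is mounted at the origin on the work surface. World frame = base frame: x ahead of the robot, y to its left, z up, the work surface at z = 0. Lengths are in m, angles in rad, forces in N, time in s.
With the tool pointing down it reaches from about 0.425 to 0.95 m from the base axis. Payload 3.5 kg.
Tool frame: the origin (TCP) lies midway between the tips of the shut fingers; the grasp point (between the pads) lies 19 mm behind it; z points along the fingers, y is the line along which they close (so a half turn about z gives the same grasp; the last joint's range is limited). The gripper opens to 85 mm and grips with 20 to 120 N. Pads are 22 mm wide; open, the fingers measure 114 mm over their backs; the gripper's body (76 mm by 85 mm) begins 54 mm behind the grasp point. The pads swing forward as they close: fully open they stand 13 mm farther back than shut.
Start: joints at [-1.296, 0.286, 1.577, -0, 1.279, -0.15], TCP at [0.278, -0.615, 0.231] pointing down, gripper open.
Joint ranges: [-2.77, 2.77], [-0.9, 2.22], [0.21, 2.48], [-1.53, 4.67], [0.24, 2.81], [-2.84, 2.84]. Speed limits (rad/s): [2.79, 2.79, 3.14, 3.14, 3.14, 3.14].

## Interface

Orientations are given as a unit quaternion [x, y, z, w].
In Python, from plant import ctrl gives the robot as it stands.
- The arm moves only by the tool move_arm, never from a script. Its argument "plan" is a list of rows, each an object of numbers: "x", "y", "z": the shift along the tool's x, y, z in m; "yaw": the turn about the tool's z in rad; "fingers": the closure, from 0 (fully open) to 1 (shut). In form: [{"x": .., "y": .., "z": .., "yaw": .., "fingers": ..}, ...]. A call has 1 to 5 rows; each row is the pose to reach, as a shift and turn from the pose commanded when the call began, along the tool's axes at that moment; what a row does not reach only later rows make up. A row lasts 1/10 s, in which the tool goes at most 50 mm and 8.59 degrees, less where a joint would pass 70% of its speed; a pose out of reach is approached as far as the arm can. A call with a gripper value outside its range is refused whole. The fingers move at their own pace and stop on an object; "force" is the grip in N (left out, the last holds). Time passes only in rows, so rows that repeat a pose let the fingers close. It gives the time, the measured TCP pose, the force, the opening and the grip force at its end, in the units of the state.
- ctrl.get_state(): the state, without advancing time (a new reading comes with each control period).
- ctrl.read_camera(name): name is "side" or "top" or "wrist"; returns the picture (420x560x3 uint8, red, green, blue); there is no depth.
- ctrl.camera_model(name): a dict with "intrinsics" (3x3 intrinsics, pixels), "cam_to_world" (4x4, takes a point from camera to world coordinates); the wrist camera has in their place "tool_from_camera" (4x4, takes a point from camera to tool coordinates, whose origin is the TCP and whose axes are the flange's). Camera axes: x right, y up, looking along -z (the intrinsics and any distortion apply to the point x, -y, -z); pixel columns grow to the right and rows downward; lengths in m; the calibration is good to about 2 mm. A picture is of the moment at which its call begins: read the wrist's pose just before it. camera_model takes no time and is no camera call.
- ctrl.sign_off(): hands the job in; it is judged then, once.
The state is a dict: "time": time; "qpos": joint angles; "dq": joint speeds; "joint_efforts": joint torques, N m; "eef_pos": TCP position; "tcp_rot": TCP orientation; "contact_force": force on the tool from outside, world axes, zero at the start; "wrist_torque": the same for the moment, N m; "opening": opening from 0.0 (shut) to 1.0 (fully open); "finger_force": force on a finger pad.
Only numpy, scipy, OpenCV 4.12 (cv2) and the standard library are available. Lean on these libraries where they do the work, as an engineer would, in place of code of your own. Each camera call takes 0.05 s, during which the arm holds its last target. There are 200 camera calls.

## Task

Two flat parts cases stand on edge on the market table, each at one end of its own cardboard sheet. Push each case over so that it lies flat on its back in the middle of its sheet and square with it, with the clear lid up so shoppers can see the contents. Only push: do not lift or carry a case, never let one fall onto its lid, and leave the can, the screwdriver and the jar where they are.

Things in the scene. Friction and masses are not known exactly. Their poses are not given: they have to be found in the camera images.
- case_1: flat grey parts case standing on a long edge near one end of sheet_1, loose, 0.3-0.65 kg: 45 mm thick (x), 150 wide (y), 125 tall (z), 147 with the thin handle on top. -x face: clear lid, screws in six compartments seen through it; +x face: plain back. Lid may face the robot or away. Origin: centre of the underside as it stands. Pushed high, it tips and falls past 20 degrees
- case_2: second case, just like case_1 in size, axes and origin, on sheet_2; it stands on the other side of the middle line. Its lid too may face the robot or away (its -x face)
- case_1_center (a point): centre of case_1's box, 62.5 mm above its origin along its own z; 65.5 mm above the table while standing on the sheet, 25.5 mm while lying on it; axes as the case's
- case_2_center (a point): centre of case_2's box, 62.5 mm above its origin along its own z; axes as the case's
- sheet_1_spot (a point): middle of the place on sheet_1 where case_1's centre comes to lie, on the top of the sheet (3 mm high). The fixed flat cardboard sheet is 220 x 220 mm, reaching from -120 to +100 mm along this point's x and 110 mm either way along y. case_1 starts centred about 85 mm to -x of here, its lid to -x, its axes within 0.06 rad of these
- sheet_2_spot (a point): the same point of sheet_2, which lies under case_2 in the same way; same sizes and axes
- can: bystander: upright metal can, 48 mm across, 150 mm tall, near the middle line between the cases, farther out; origin: centre of its underside
- screwdriver: bystander: screwdriver about 180 mm long lying on the table near the middle line between the cases, nearer to the robot; its x runs along it, tip at +x
- jar: bystander: small upright closed jar, 44 mm across, 60 mm tall, near the middle line, beyond the can; origin: centre of its underside
There are look-alikes about, which are no part of the job. What is shaped like the case_2 but green or pink is not meant.

How it is judged:
At the end, for the whole second after the job is handed in: Both cases lie at rest flat on their backs, clear lid up (within 8 degrees of level, centre lower than 35 mm), each on its own sheet: its centre within 30 mm along and 25 mm across of the sheet's spot, and square with the sheet within 0.15 rad (9 degrees) (angle between each of case_1, case_2's own x axis and vertical above 3 rad and height (world z) of each of case_1_center, case_2_center below 0.035 m and x of case_1_center in the frame of sheet_1_spot between -0.03 and 0.03 m and y of case_1_center in the frame of sheet_1_spot between -0.025 and 0.025 m and angle between the y axis of case_1 and the y axis of sheet_1_spot, either way round below 0.15 rad and linear speed of each of case_1, case_2 below 0.02 m/s and angular speed of each of case_1, case_2 below 0.1 rad/s and x of case_2_center in the frame of sheet_2_spot between -0.03 and 0.03 m and y of case_2_center in the frame of sheet_2_spot between -0.025 and 0.025 m and angle between the y axis of case_2 and the y axis of sheet_2_spot, either way round below 0.15 rad); the robot touches nothing.
It fails at once if a case is lifted (its centre over 100 mm above the table) (height (world z) of any of case_1_center, case_2_center above 0.1 m).
It fails at once if a case falls onto its lid (angle between any of case_1, case_2's own x axis and vertical below 0.5 rad).
It fails at once if the can, the screwdriver or the jar is moved more than 40 mm, or the can or jar is knocked over (distance of any of can, screwdriver, jar from where it was at the start of the episode above 0.04 m or angle between any of can, jar's own z axis and vertical above 0.5 rad).
It also fails if it takes over 43 s, if anything falls off the work surface, if the arm or the gripper's body presses on something with over 40 N, if the wrist force passes 120 N, or if a joint passes its speed limit or range.

## Working session

There is one attempt and no reset: what is moved stays moved. The work goes in short steps, Python scripts to look and compute and a tool call to move; the robot and the scene stay as the last step left them, time stands still between calls to the robot, and variables do not carry over. Pictures are saved under pics/ and viewed, at most 10 in all, crops included, and the job is handed in when it is done.

Besides the shell and the picture viewer there is one more tool, called after "Request:" in YAML: its name, and indented under it one key for each argument. move_arm: Moves the arm, as the interface text tells. Its arguments: {"type":"object","properties":{"plan":{"type":"array"},"force":{"type":"number"}},"required":["plan"]}

```bash
ls; mkdir -p pics
python3 - <<'E'
from plant import ctrl
import cv2,numpy as np
for n in ("top","side"):
    im=ctrl.read_camera(n); cv2.imwrite(f"pics/{n}0.png",im[:,:,::-1]); m=ctrl.camera_model(n)
    print(n,{k:np.round(np.array(v),4).tolist() if not isinstance(v,str) else v for k,v in m.items()})
s=ctrl.get_state();print(s)
E
```

```text
pics
top {'intrinsics': [[425.7755, 0.0, 282.3187], [0.0, 425.7755, 212.3472], [0.0, 0.0, 1.0]], 'cam_to_world': [[0.0156, 0.9984, -0.0549, 0.425], [-0.9999, 0.0154, -0.0027, -0.1269], [-0.0018, 0.055, 0.9985, 1.3307], [0.0, 0.0, 0.0, 1.0]]}
side {'intrinsics': [[542.3069, 0.0, 282.5444], [0.0, 542.3069, 201.7142], [0.0, 0.0, 1.0]], 'cam_to_world': [[-0.7426, 0.3913, -0.5435, -0.2409], [-0.6695, -0.4556, 0.5868, 0.6835], [-0.018, 0.7996, 0.6003, 0.8963], [0.0, 0.0, 0.0, 1.0]]}
{'time': 0.1, 'qpos': array([-1.29601140e+00,  2.87140470e-01,  1.57801535e+00,  2.25381519e-05,
        1.27856964e+00, -1.50008134e-01]), 'dq': array([-0.0005547 , -0.00099157, -0.00432676, -0.00067785,  0.00036734,
        0.00012088]), 'joint_efforts': array([ 1.30987455e-04, -4.07300556e+01, -2.93700349e+01, -1.76742415e-04,
        3.41048966e-03, -9.49478618e-06]), 'eef_pos': array([ 0.27805734, -0.61443311,  0.23005147]), 'tcp_rot': array([ 9.77528657e-01,  2.10799877e-01, -5.57212901e-05, -1.06500298e-03]), 'contact_force': array([-0.01046616,  1.11423449, -0.32201682]), 'wrist_torque': array([-0.00803293,  0.02592837,  0.09316695]), 'finger_force': 0.0, 'opening': 0.9975381041737789}
```

View pics/top0.png

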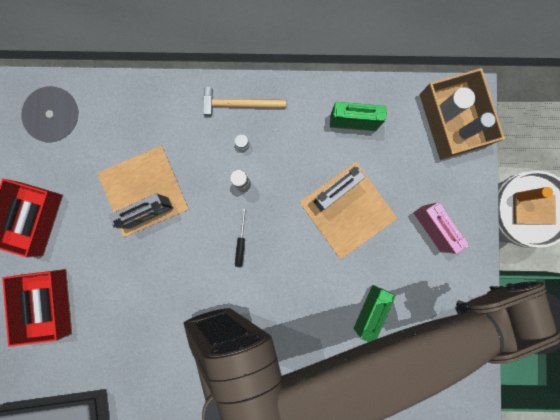

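View pics/side0.png

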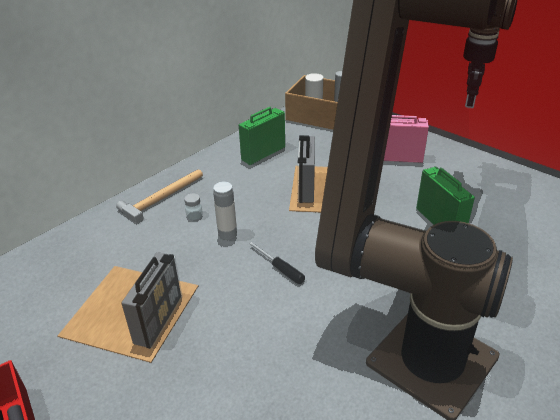

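The top view shows sheet A around (143,191) with its dark case at the near edge (143,212), lid toward the robot. Sheet B is around (348,210) with its case at the far edge (340,188), lid away. The can is at (239,180), the jar at (241,142) and the screwdriver runs (240,265) to (244,210).

```bash
cat > h.py <<'E'
from plant import ctrl
import cv2,numpy as np
def ray(n,px,z):
    m=ctrl.camera_model(n);K=np.array(m["intrinsics"]);T=np.array(m["cam_to_world"])
    px=np.atleast_2d(np.asarray(px,float));d=np.c_[(px[:,0]-K[0,2])/K[0,0],-(px[:,1]-K[1,2])/K[1,1],-np.ones(len(px))]@T[:3,:3].T
    return T[:3,3]+d*((z-T[2,3])/d[:,2])[:,None]
def proj(n,P):
    m=ctrl.camera_model(n);K=np.array(m["intrinsics"]);T=np.array(m["cam_to_world"])
    p=(np.atleast_2d(P)-T[:3,3])@T[:3,:3];p=p*[1,-1,-1];q=p@K.T;return q[:,:2]/q[:,2:]
def sheets(im):
    hsv=cv2.cvtColor(im,cv2.COLOR_RGB2HSV);m=cv2.inRange(hsv,(8,80,60),(25,255,255))
    out=[]
    for x0,x1 in((90,200),(290,405)):
        mm=np.zeros_like(m);mm[140:262,x0:x1]=m[140:262,x0:x1]
        v,u=np.nonzero(cv2.morphologyEx(mm,cv2.MORPH_OPEN,np.ones((3,3))))
        w=ray("top",np.c_[u,v],.003)[:,:2].astype(np.float32);out.append((cv2.minAreaRect(w*1000),np.c_[u,v]))
    return out
E
python3 - <<'E'
from h import *
im=cv2.imread("pics/top0.png")[:,:,::-1].copy()
for r,_ in sheets(im): print(r, cv2.boxPoints(r).round().tolist())
for nm,p,z in(("can",(238,178),.15),("jar",(241,141),.06),("sdtip",(244,210),.01),("sdend",(239,266),.01)): print(nm,ray("top",p,z).round(3))
a=im[140:250,90:200,::-1];b=im[150:260,290:400,::-1]
cv2.imwrite("pics/crop.png",cv2.resize(np.hstack([a,b]),None,fx=3.6,fy=3.6,interpolation=cv2.INTER_CUBIC))
E
```

```text
((558.9692993164062, 315.87109375), (218.1467742919922, 218.28343200683594), 24.142295837402344) [[415.0, 371.0], [504.0, 172.0], [703.0, 261.0], [614.0, 460.0]]
((508.96649169921875, -328.2096252441406), (218.51734924316406, 218.08917236328125), 36.380950927734375) [[356.0, -305.0], [486.0, -481.0], [662.0, -351.0], [532.0, -176.0]]
can [[0.584 0.001 0.15 ]]
jar [[0.709 0.004 0.06 ]]
sdtip [[ 0.503 -0.004  0.01 ]]
sdend [[0.33  0.008 0.01 ]]
```

View pics/crop.png

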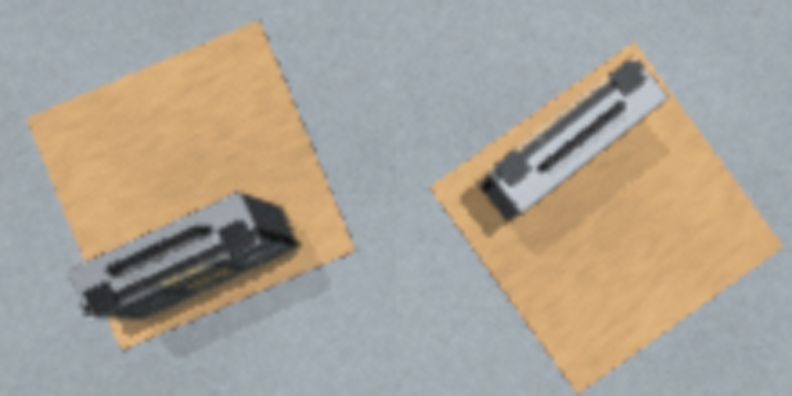

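Both cases stand out clearly. In the crop, A's top face has corners about (70,265), (243,190), (262,235) and (90,312). B's back top edge runs (525,208) to (667,100) and its lid-side edge about (500,178) to (640,62).

Run:
```python
from h import *
for nm,c,x,off,pts in(("A",(559,316),(.9125,.409),(90,140),[(70,265),(243,190),(262,235),(90,312)]),("B",(509,-328),(-.805,-.593),(290-110,150),[(522,210),(667,100),(640,62),(497,178)])):
    x=np.array(x);y=np.array([-x[1],x[0]]);s=np.array(c)/1000+.01*x
    p=ray("top",np.array(pts)/3.6+off,.128)[:,:2]
    q=np.c_[(p-s)@x,(p-s)@y]
    print(nm,s,q.round(3).tolist(),"ctr",q.mean(0).round(3))
```

```text
A [0.568125 0.32009 ] [[-0.062, 0.077], [-0.061, -0.07], [-0.1, -0.07], [-0.102, 0.077]] ctr [-0.081  0.004]
B [ 0.50095 -0.33393] [[-0.056, -0.07], [-0.06, 0.074], [-0.097, 0.074], [-0.088, -0.071]] ctr [-0.075  0.002]
```

Request:
move_arm:
  plan:
    - {"x":0.045,"y":-0.02,"z":0,"yaw":-0.1,"fingers":0}
    - {"x":0.09,"y":-0.04,"z":0,"yaw":-0.21,"fingers":0}
    - {"x":0.135,"y":-0.06,"z":0,"yaw":-0.21,"fingers":0}
    - {"x":0.18,"y":-0.08,"z":0,"yaw":-0.21,"fingers":0}
    - {"x":0.225,"y":-0.1,"z":0,"yaw":-0.21,"fingers":0}

```text
time: 0.6
eef_pos: [0.4428, -0.4293, 0.2308]
tcp_rot: [0.95, 0.312, -0.0, -0.0]
contact_force: [0.8, -0.3, 0.8]
opening: 0.997
finger_force: 0.0
```

Request:
move_arm:
  plan:
    - {"x":0.05,"y":-0.008,"z":0,"yaw":0,"fingers":0}
    - {"x":0.1,"y":-0.016,"z":0,"yaw":0,"fingers":0}
    - {"x":0.15,"y":-0.024,"z":0,"yaw":0,"fingers":0}
    - {"x":0.2,"y":-0.032,"z":0,"yaw":0,"fingers":0}
    - {"x":0.25,"y":-0.04,"z":0,"yaw":0,"fingers":0}

```text
time: 1.1
eef_pos: [0.6183, -0.2511, 0.2307]
tcp_rot: [0.95, 0.312, -0.0, -0.0]
contact_force: [-0.0, -1.2, -0.1]
opening: 0.999
finger_force: 0.0
```

Request:
move_arm:
  plan:
    - {"x":0.025,"y":0,"z":0,"yaw":0,"fingers":0}
    - {"x":0.025,"y":0,"z":0.05,"yaw":0,"fingers":0}
    - {"x":0.025,"y":0,"z":0.1,"yaw":0,"fingers":0}
    - {"x":0.025,"y":0,"z":0.127,"yaw":0,"fingers":0}
    - {"x":0.025,"y":0,"z":0.127,"yaw":0,"fingers":0}

```text
time: 1.6
eef_pos: [0.6335, -0.2357, 0.097]
tcp_rot: [0.95, 0.312, -0.004, -0.005]
contact_force: [-0.8, 0.8, 0.2]
opening: 1.001
finger_force: 0.0
```

Request:
move_arm:
  plan:
    - {"x":-0.02,"y":0,"z":0,"yaw":0,"fingers":0}
    - {"x":-0.04,"y":0,"z":0,"yaw":0,"fingers":0}
    - {"x":-0.05,"y":0,"z":0,"yaw":0,"fingers":0}
    - {"x":-0.06,"y":0,"z":0,"yaw":0,"fingers":0}
    - {"x":-0.07,"y":0,"z":0,"yaw":0,"fingers":0}

```text
time: 2.1
eef_pos: [0.581, -0.2809, 0.106]
tcp_rot: [0.95, 0.312, 0.001, 0.001]
contact_force: [0.4, 0.5, 0.3]
opening: 0.997
finger_force: 0.3
```

Run:
```python
from h import *
a=ctrl.read_camera("side")[100:240,240:400];b=ctrl.read_camera("top")[140:270,290:410]
a=cv2.resize(a,None,fx=2.4,fy=2.4);b=cv2.resize(b,(390,336))
cv2.imwrite("pics/p1.png",np.hstack([a,b[:336]])[:,:,::-1])
print(ctrl.get_state()["eef_pos"],ctrl.get_state()["contact_force"])
```

```text
[ 0.58014286 -0.28071775  0.10493512] [-0.54228784 -0.77191355 -0.23379018]
```

View pics/p1.png

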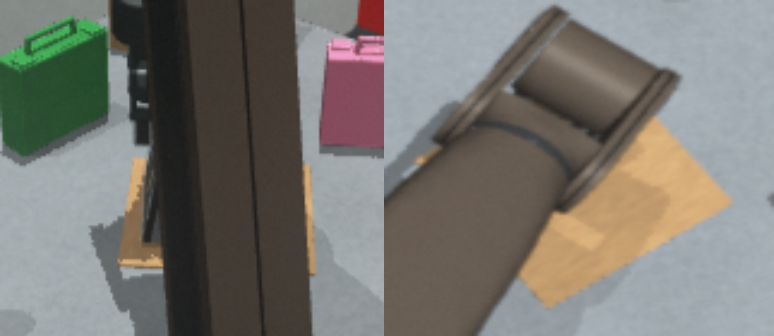

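The arm hides most of the case in both views. The visible edge near (150,200) looks slightly leaned, and the contact force is about zero, so I will keep pushing.

Request:
move_arm:
  plan:
    - {"x":-0.01,"y":0,"z":0,"yaw":0,"fingers":0}
    - {"x":-0.02,"y":0,"z":0,"yaw":0,"fingers":0}
    - {"x":-0.03,"y":0,"z":0,"yaw":0,"fingers":0}
    - {"x":-0.04,"y":0,"z":0,"yaw":0,"fingers":0}
    - {"x":-0.045,"y":0,"z":0,"yaw":0,"fingers":0}

```text
time: 2.7
eef_pos: [0.5439, -0.307, 0.1041]
tcp_rot: [0.95, 0.312, -0.0, -0.0]
contact_force: [0.3, 0.2, 0.1]
opening: 1.001
finger_force: 0.0
```

Request:
move_arm:
  plan:
    - {"x":0,"y":0,"z":0,"yaw":0,"fingers":0}
    - {"x":0.01,"y":0,"z":-0.05,"yaw":0,"fingers":0}
    - {"x":0.01,"y":-0.02,"z":-0.1,"yaw":0,"fingers":0}
    - {"x":0.01,"y":-0.07,"z":-0.12,"yaw":0,"fingers":0}
    - {"x":0.01,"y":-0.12,"z":-0.12,"yaw":0,"fingers":0}

```text
time: 3.2
eef_pos: [0.4875, -0.2099, 0.2291]
tcp_rot: [0.95, 0.312, 0.003, 0.004]
contact_force: [-0.1, 0.2, 1.6]
opening: 1.0
finger_force: 0.0
```

Request:
move_arm:
  plan:
    - {"x":0,"y":-0.05,"z":0,"yaw":0,"fingers":0}
    - {"x":0,"y":-0.1,"z":0,"yaw":0,"fingers":0}
    - {"x":0,"y":-0.15,"z":0,"yaw":0,"fingers":0}
    - {"x":0,"y":-0.2,"z":0,"yaw":0,"fingers":0}
    - {"x":0,"y":-0.25,"z":0,"yaw":0.1,"fingers":0}

```text
time: 3.7
eef_pos: [0.3362, -0.0064, 0.2239]
tcp_rot: [0.965, 0.263, 0.0, -0.0]
contact_force: [-0.1, 1.4, 0.1]
opening: 0.997
finger_force: 0.0
```

Run:
```python
from h import *
a=ctrl.read_camera("top");cv2.imwrite("pics/p2.png",a[:,:,::-1])
cv2.imwrite("pics/p2s.png",ctrl.read_camera("side")[:,:,::-1])
s=ctrl.get_state();print(s["eef_pos"],s["tcp_rot"],s["time"])
```

```text
[ 0.33486213 -0.0043698   0.22362144] [ 9.64004936e-01  2.65883102e-01  7.89253804e-04 -1.92970575e-04] 3.8
```

View pics/p2.png

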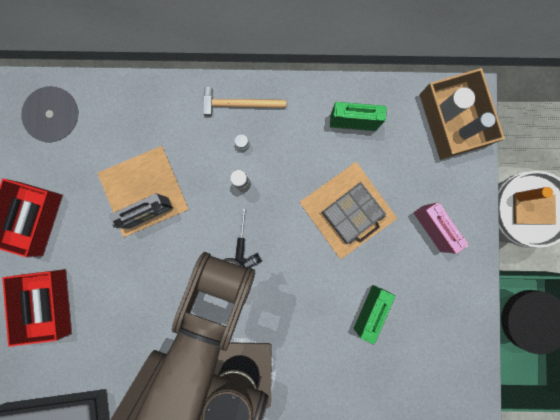

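Case B lies lid up near (352,213) on its sheet and looks square. Next is case A.

Request:
move_arm:
  plan:
    - {"x":0.034,"y":-0.03,"z":0,"yaw":0.117,"fingers":0}
    - {"x":0.068,"y":-0.06,"z":0,"yaw":0.117,"fingers":0}
    - {"x":0.102,"y":-0.091,"z":0,"yaw":0.117,"fingers":0}
    - {"x":0.136,"y":-0.121,"z":0,"yaw":0.117,"fingers":0}
    - {"x":0.17,"y":-0.152,"z":0,"yaw":0.117,"fingers":0}

```text
time: 4.3
eef_pos: [0.4071, 0.2118, 0.2242]
tcp_rot: [0.978, 0.208, 0.001, 0.0]
contact_force: [0.3, -0.3, 1.7]
opening: 0.997
finger_force: 0.0
```

Request:
move_arm:
  plan:
    - {"x":0.016,"y":-0.034,"z":0,"yaw":0,"fingers":0}
    - {"x":0.016,"y":-0.034,"z":0,"yaw":0,"fingers":0}

```text
time: 4.5
eef_pos: [0.4074, 0.2507, 0.2239]
tcp_rot: [0.978, 0.21, -0.0, -0.001]
contact_force: [0.6, -0.4, -0.2]
opening: 0.996
finger_force: 0.0
```

Run:
```python
from h import *
s=ctrl.get_state();print(s["eef_pos"],s["tcp_rot"],s["time"])
q=s["tcp_rot"];h=2*np.arctan2(q[1],q[0]);print(np.degrees(h))
x=np.array([.9125,.409]);y=np.array([-.409,.9125]);d=s["eef_pos"][:2]-[.568,.320];print(d@x,d@y)
tx=np.array([np.cos(h),np.sin(h)]);ty=np.array([tx[1],-tx[0]])
g=np.array([.568,.320])-.165*x+.004*y-s["eef_pos"][:2];print("move",g@tx,g@ty)
im=cv2.imread("pics/p2.png")[:,:,::-1].copy()
# case B lid contour (dark, z=.048)
(r,px)=sheets(im)[1];print(r)
hsv=cv2.cvtColor(im,cv2.COLOR_RGB2HSV)
m=np.zeros((420,560),np.uint8);cv2.fillConvexPoly(m,proj("top",np.c_[cv2.boxPoints(((509,-328),(216,216),36.4))/1000,[.003]*4]).round().astype(int),255)
m[cv2.inRange(hsv,(8,70,0),(25,255,255))>0]=0
m=cv2.morphologyEx(m,cv2.MORPH_OPEN,np.ones((11,11)))
c=max(cv2.findContours(m,0,2)[0],key=cv2.contourArea)[:,0]
w=ray("top",c,.048)[:,:2].astype(np.float32)*1000;r=cv2.minAreaRect(w);print(r)
x=np.array([-.805,-.593]);d=np.array(r[0])-[501,-334];print(d@x,d@[-x[1],x[0]])
```

```text
[0.40738687 0.2506705  0.22386283] [ 9.77700690e-01  2.10002508e-01 -1.77947624e-05 -5.54224012e-04] 4.5
24.245002183565337
-0.174915248623168 0.0024276023099413374
move 0.009928701418767536 -0.0015544945461392974
((508.81011962890625, -328.257568359375), (218.0199737548828, 218.15432739257812), 36.325050354003906)
((496.4088439941406, -339.27557373046875), (128.74623107910156, 151.10398864746094), 38.703922271728516)
6.8242958068847654 1.5242813415527348
```

Request:
move_arm:
  plan:
    - {"x":0,"y":-0.001,"z":0.05,"yaw":0,"fingers":0}
    - {"x":0,"y":-0.001,"z":0.1,"yaw":0,"fingers":0}
    - {"x":0,"y":-0.001,"z":0.12,"yaw":0,"fingers":0}
    - {"x":0.025,"y":-0.001,"z":0.12,"yaw":0,"fingers":0}
    - {"x":0.05,"y":-0.001,"z":0.12,"yaw":0,"fingers":0}

```text
time: 5.0
eef_pos: [0.4521, 0.2674, 0.1023]
tcp_rot: [0.978, 0.207, -0.001, 0.0]
contact_force: [0.8, 0.2, 0.4]
opening: 1.0
finger_force: 0.0
```

Request:
move_arm:
  plan:
    - {"x":0.01,"y":0,"z":0,"yaw":0,"fingers":0}
    - {"x":0.02,"y":0,"z":0,"yaw":0,"fingers":0}
    - {"x":0.03,"y":0,"z":0,"yaw":0,"fingers":0}
    - {"x":0.04,"y":0,"z":0,"yaw":0,"fingers":0}
    - {"x":0.05,"y":0,"z":0,"yaw":0,"fingers":0}

```text
time: 5.5
eef_pos: [0.4986, 0.2889, 0.1042]
tcp_rot: [0.978, 0.207, 0.0, -0.0]
contact_force: [-0.5, 0.4, -0.6]
opening: 1.0
finger_force: 0.0
```

Request:
move_arm:
  plan:
    - {"x":0.01,"y":0,"z":0,"yaw":0,"fingers":0}
    - {"x":0.02,"y":0,"z":0,"yaw":0,"fingers":0}
    - {"x":0.025,"y":0,"z":0,"yaw":0,"fingers":0}
    - {"x":0.025,"y":0,"z":0,"yaw":0,"fingers":0}
    - {"x":0.01,"y":0,"z":-0.05,"yaw":0,"fingers":0}

```text
time: 6.0
eef_pos: [0.5034, 0.2911, 0.1431]
tcp_rot: [0.978, 0.207, -0.009, 0.001]
contact_force: [0.4, -0.6, -0.2]
opening: 0.998
finger_force: 0.0
```

Request:
move_arm:
  plan:
    - {"x":-0.01,"y":0.02,"z":-0.05,"yaw":0,"fingers":0}
    - {"x":-0.02,"y":0.06,"z":-0.07,"yaw":0,"fingers":0}
    - {"x":-0.03,"y":0.11,"z":-0.07,"yaw":0,"fingers":0}
    - {"x":-0.04,"y":0.16,"z":-0.07,"yaw":0,"fingers":0}
    - {"x":-0.05,"y":0.2,"z":-0.07,"yaw":0,"fingers":0}

```text
time: 6.5
eef_pos: [0.5432, 0.0879, 0.2224]
tcp_rot: [0.978, 0.207, 0.0, 0.0]
contact_force: [1.6, 0.3, 0.0]
opening: 0.997
finger_force: 0.0
```

Run:
```python
from h import *
im=ctrl.read_camera("top");cv2.imwrite("pics/p3.png",im[:,:,::-1])
hsv=cv2.cvtColor(im,cv2.COLOR_RGB2HSV)
for c0,a,x,s in(((509,-328),36.4,(-.805,-.593),(501,-334)),((559,316),24.1,(.9125,.409),(568,320))):
    m=np.zeros((420,560),np.uint8);cv2.fillConvexPoly(m,proj("top",np.c_[cv2.boxPoints((c0,(216,216),a))/1000,[.003]*4]).round().astype(int),255)
    m[cv2.inRange(hsv,(8,70,0),(25,255,255))>0]=0
    m=cv2.morphologyEx(m,cv2.MORPH_OPEN,np.ones((11,11)))
    c=max(cv2.findContours(m,0,2)[0],key=cv2.contourArea)[:,0]
    r=cv2.minAreaRect(ray("top",c,.048)[:,:2].astype(np.float32)*1000);print(r)
    x=np.array(x);d=np.array(r[0])-s;print(d@x,d@[-x[1],x[0]])
```

```text
((496.44915771484375, -339.2830810546875), (129.02732849121094, 150.99917602539062), 38.53597640991211)
6.796295104980469 1.5542307739257817
((549.7793579101562, 293.49688720703125), (195.95330810546875, 199.5830841064453), 24.22610092163086)
-27.46610903930664 -16.73184780883789
```

View pics/p3.png

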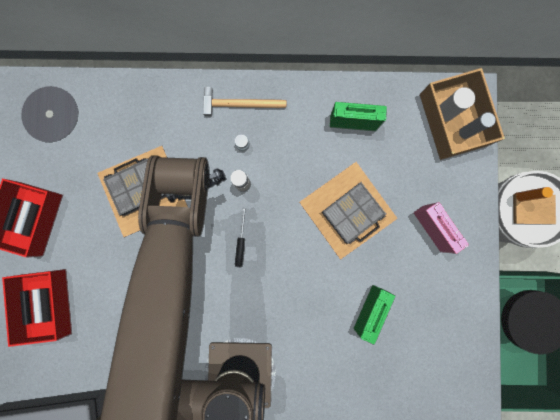

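Both cases are lid up, with A around (135,187) partly hidden by the arm. The can (239,179) and jar have not moved. I'll move the arm aside at height and measure A again.

Request:
move_arm:
  plan:
    - {"x":-0.03,"y":0.03,"z":-0.02,"yaw":0,"fingers":0}
    - {"x":-0.06,"y":0.06,"z":-0.02,"yaw":0,"fingers":0}
    - {"x":-0.08,"y":0.1,"z":-0.02,"yaw":0,"fingers":0}
    - {"x":-0.09,"y":0.14,"z":-0.02,"yaw":0,"fingers":0}
    - {"x":-0.09,"y":0.18,"z":-0.02,"yaw":0,"fingers":0}

```text
time: 7.05
eef_pos: [0.5331, -0.1125, 0.2421]
tcp_rot: [0.978, 0.207, 0.0, 0.0]
contact_force: [0.8, 0.9, 0.3]
opening: 0.999
finger_force: 0.0
```

Run:
```python
from h import *
im=ctrl.read_camera("top")
hsv=cv2.cvtColor(im,cv2.COLOR_RGB2HSV)
for c0,a,x,s in(((509,-328),36.4,(-.805,-.593),(501,-334)),((559,316),24.1,(.9125,.409),(568,320))):
    m=np.zeros((420,560),np.uint8);cv2.fillConvexPoly(m,proj("top",np.c_[cv2.boxPoints((c0,(216,216),a))/1000,[.003]*4]).round().astype(int),255)
    m[cv2.inRange(hsv,(8,70,0),(25,255,255))>0]=0
    m=cv2.morphologyEx(m,cv2.MORPH_OPEN,np.ones((11,11)))
    c=max(cv2.findContours(m,0,2)[0],key=cv2.contourArea)[:,0]
    r=cv2.minAreaRect(ray("top",c,.048)[:,:2].astype(np.float32)*1000);print(r)
    x=np.array(x);d=np.array(r[0])-s;print(d@x,d@[-x[1],x[0]])
cv2.imwrite("pics/p4.png",np.hstack([cv2.resize(im[130:290,60:280],None,fx=1.8,fy=1.8),cv2.resize(im[130:290,280:500],None,fx=1.8,fy=1.8)])[:,:,::-1])
```

```text
((496.374755859375, -339.2330017089844), (128.74623107910156, 150.99493408203125), 38.703922271728516)
6.826491546630859 1.4697966003417968
((567.4799194335938, 326.1219787597656), (134.70751953125, 154.62342834472656), 25.87996482849121)
2.0293157958984374 5.7990185699462895
```

View pics/p4.png

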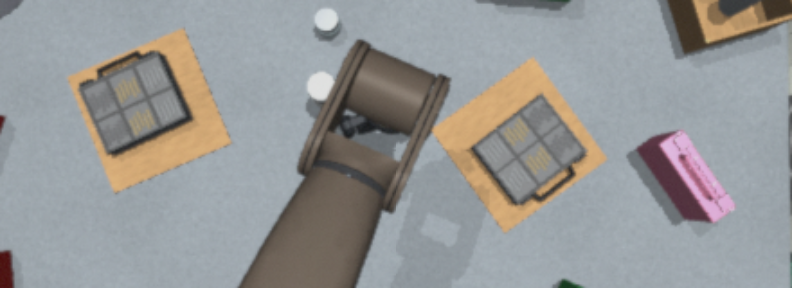

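Both cases lie flat with the lid up, A around (135,103) and B around (528,150) in the crop. Both are within 7 mm and about 2.5° of their spots, and the arm is clear.

```bash
python3 -c "
from plant import ctrl
print(ctrl.sign_off())"
```

```text
the job is handed in; nothing more can be done
None
```

I pushed both cases over and handed the job in at about 7 s: each lies flat on its sheet, lid up, within about 7 mm and 2.5° of its spot, and the can, jar and screwdriver were never touched; the hand-in gave no verdict.

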